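Try the fit of a taper shank in a spindle sleeve and free it with the drift

TASK

Try the fit of the mixer's taper shank: stand it tang down in the spindle sleeve, twist it under a light push until the tang drops into the hidden driver slot, press it gently home until its collar rests on the sleeve's rim, and let go. Then free it with the steel drift, not by hand: gently push the drift's thin end through the window at the foot of the sleeve, from the long side of the base plate, until the collar stands about a centimetre clear of the rim. Leave the drift there under the shank, let go, and do not disturb the beaker, vials and tin near by.

Things in the scene. Friction and masses are not known exactly. Their poses are not given: they have to be found in the camera images.
- shank: Loose steel taper shank, 0.22 to 0.35 kg, upright in the rack's hole. Origin at the tip of its tang, z up the axis. From the tip: flat tang 6 (x) x 26 (y) mm, 22 mm long, fits its slot either way round; cone from z = 22 mm (28 mm wide) to 67 mm (35 mm wide); collar 46 mm wide, z 67 to 73 mm; head above. Home in the sleeve, its origin is 29 mm above the stand's origin.
- shank_head (a point): Middle of the shank's square head, where to grasp it: 22 x 22 mm, sides along the shank's x and y, 73 to 105 mm above the shank's origin (this point at 89 mm), right above the collar.
- rack: Grey plastic block 70 x 70 x 75 mm fixed on the bench, with an upright round hole 39 mm wide; the shank's collar rests on its top. Origin at the centre of its underside.
- stand: Spindle sleeve on a fixed stand. Origin on the sleeve's axis at bench height, z up. Base plate 12 mm thick, x +-40 mm, y -120 (its long side) to +60 mm. Foot block x and y +-30 mm, z 12 to 42 mm, with a window x +-14 mm, z 12 to 42 mm, right through along y. Above it the round sleeve, 52 to 59 mm wide, its conical bore 1.6 mm wider than the cone of a shank at home.
- stand_mouth (a point): Centre of the sleeve's rim, on the axis, 96 mm above the bench. Three spring pads in the bore grip the cone over the last 15 mm of travel: going home takes 5 to 15 N of push, coming out about 5 N. A push of more than 40 N is too hard (contact forces over 80 N in all, the pads' own squeeze of 20 to 30 N included).
- stand_slot (a point): On the axis, 50 mm above the bench: top of the fixed driver plate (8 mm thick) deep in the bore, with a through slot 10 x 29.5 mm for the tang. The slot's angle is not measured: its long direction lies up to 1 rad, either way, from the stand's y axis. Until the tang matches it within about 0.15 rad the tang stands on the plate, 21 mm above home.
- stand_window (a point): Centre of the lower edge of the window on the long (-y) side of the base plate, 30 mm from the axis, on the top of the base plate (12 mm above the bench). The drift goes in here and moves along the stand's +y.
- drift: Loose flat steel wedge, 0.27 kg, 170 mm long (x), 18 mm thick (y), standing on its straight lower edge; origin on that edge at mid-length. 27 mm high from the tail (x = -85 mm) to x = +31 mm, then sloping straight down to 8 mm at the nose (x = +85 mm). Lying on the base plate it meets a seated tang 17 mm above the plate and lifts it by up to 10 mm; this takes about 5 to 15 N.
- drift_nose (a point): Lower edge of the drift's thin end, at drift x = +85 mm.
- drift_tail (a point): Point to grasp on the drift, across its thickness: x = -60 mm, 15 mm above its lower edge.
- beaker: Bystander: empty glass beaker 71 mm wide, 86 mm high; origin at the centre of its underside.
- vial_a: Bystander: capped glass vial 41 mm wide, 75 mm high; origin at the centre of its underside.
- vial_b: Bystander: capped glass vial 41 mm wide, 75 mm high; origin at the centre of its underside.
- swab_tin: Bystander: round lidded tin 59 mm wide, 30 mm high; origin at the centre of its underside.

How it is judged:
On the way, in this order (a step that is already met when the one before it is completed fails the run):
1. the shank is home in the sleeve (collar within 2 mm of the rim, upright) and let go (z of shank in the frame of stand below 0.031 m and horizontal distance between shank and stand_mouth below 0.004 m and angle between shank's own z axis and vertical below 0.06 rad and contact force between the fingers and shank below 0.5 N), for 0.3 s.
2. the drift, in the window, has lifted the shank at least 7 mm while the fingers are off the shank (z of shank in the frame of stand above 0.036 m and x of drift_nose in the frame of stand between -0.014 and 0.014 m and contact force between drift and shank above 0.3 N and contact force between the fingers and shank below 0.5 N), for 0.1 s.
At the end, for the whole second after the job is handed in: The shank stands upright (within 0.06 rad) and centred (4 mm) in the sleeve with its collar 7 to 15 mm above the rim; the drift lies in the window on the base plate, its thin end at least 30 mm past the sleeve's axis; both at rest and let go (z of shank in the frame of stand between 0.036 and 0.044 m and horizontal distance between shank and stand_mouth below 0.004 m and angle between shank's own z axis and vertical below 0.06 rad and contact force between the fingers and shank below 0.5 N and x of drift_nose in the frame of stand between -0.014 and 0.014 m and y of drift_nose in the frame of stand above 0.03 m and z of drift_nose in the frame of stand below 0.018 m and linear speed of each of shank, drift below 0.02 m/s); the robot touches nothing.
It fails at once if the shank is pressed too hard on the sleeve: more than 80 N of contact in all, some 25 N of it the spring pads' own squeeze (contact force between shank and stand above 80 N).
It fails at once if the drift is pushed against the stand or the shank with more than 45 N (contact force between drift and stand above 45 N or contact force between drift and shank above 45 N).
It fails at once if the fingers handle the shank while the drift is in the window (x of drift_nose in the frame of stand between -0.014 and 0.014 m and y of drift_nose in the frame of stand above -0.02 m and z of drift_nose in the frame of stand below 0.04 m and contact force between the fingers and shank above 1 N).
It fails at once if a bystander is moved by more than 30 mm (distance of any of beaker, vial_a, vial_b, swab_tin from where it was at the start of the episode above 0.03 m).
It fails at once if a bystander is tipped (angle between any of beaker, vial_a, vial_b, swab_tin's own z axis and vertical above 0.35 rad).
It also fails if it takes over 72 s, if anything falls off the work surface, if the arm or the gripper's body presses on something with over 40 N, if the wrist force passes 120 N, or if a joint passes its speed limit or range.

ROBOT

A 6-joint arm with a two-finger parallel gripper is mounted at the origin on a cart in front of the work surface, level with it; the furniture and walls round the work are solid. World frame = base frame: x ahead of the robot, y to its left, z up, the work surface at z = 0. Lengths are in m, angles in rad, forces in N, time in s.
With the tool pointing down it reaches from about 0.275 to 0.975 m from the base axis. Payload 8.4 kg.
Tool frame: the origin (TCP) lies at the very end of the fingers, on their centre line; the grasp point (between the pads) lies 19 mm behind it (ctrl.grip_point_offset is the distance from the TCP to the grasp point, in m); z points along the fingers, y is the direction in which the jaws open and shut (so a half turn about z gives the same grasp; the last joint's range is limited). The gripper opens to 92 mm and grips with 3 to 60 N. Pads are 20 mm wide; open, the fingers measure 128 mm over their backs; the gripper's body (75 mm by 189 mm) begins 69 mm behind the grasp point.
Start: joints at [1.257, 0.353, 1.633, -0, 1.155, -0.002], TCP at [0.192, 0.595, 0.215] pointing down, gripper open.
Joint ranges: [-2.63, 2.63], [-0.92, 2.1], [0.06, 2.66], [-1.3, 4.44], [0, 2.69], [-3.02, 3.02]. Speed limits (rad/s): [2.22, 2.22, 2.79, 3.14, 3.14, 3.14].

INTERFACE

Orientations are given as a unit quaternion [x, y, z, w].
In Python, from station import ctrl gives the robot as it stands. The module is installed in compiled form; this text tells all that it offers.
- The arm moves only by the shell command python3 -m handwheel 'ROWS' [FORCE]. ROWS is text: rows parted by semicolons, each of 7 numbers parted by spaces: the shift along the tool's x, y, z in mm, then the turn, a rotation vector about the tool's x, y, z in rad, then the finger opening in mm, from 0 to 91.9. A call has 1 to 5 rows; each row shifts and turns the pose as measured when the row begins, along the tool's axes as they then stand; what a row does not reach is not made up. A row lasts 1/12 s, in which the tool goes at most 41.7 mm and 7.16 degrees, less where a joint would pass 70% of its speed; a pose out of reach is approached as far as the arm can. A call with a gripper value outside its range is refused whole. The fingers move at their own pace and stop on an object; FORCE is the grip in N (left out, the last holds). Time passes only in rows, so rows that do not move let the fingers close. It gives the time, the measured TCP pose, the force and the opening at its end, in the units of the state.
- ctrl.sense(): the state, without advancing time (a new reading comes with each control period).
- ctrl.grab_frame(name): name is "scene" or "top"; returns the picture (400x640x3 uint8, blue, green, red); there is no depth.
- ctrl.calibration(name): a dict with "vertical_fov" (degrees; the focal length in pixels is half the picture's height over the tangent of half this angle, whatever the lens; pixels are square), "cx", "cy" (the principal point, pixels), "R" (3x3) and "t" (3): a world point X has camera coordinates R X + t. Camera axes: x right, y down, z forward; pixel columns grow to the right and rows downward; lengths in m; the calibration is good to about 2 mm. A picture is of the moment at which its call begins. calibration takes no time and is no camera call.
- ctrl.job_done(): hands the job in, once; it reports no verdict.
The state is a dict: "time_s": time; "qpos": joint angles; "joint_vel": joint speeds; "joint_efforts": joint torques, N m; "eef_pos": TCP position; "tcp_rot": TCP orientation; "force": force on the tool from outside, world axes, zero at the start; "torque": the same for the moment, N m; "gripper_width": opening from 0.0 (shut) to 1.0 (fully open).
Only numpy, scipy, OpenCV 4.12 (cv2) and the standard library are available. Lean on these libraries where they do the work, as an engineer would, in place of code of your own. Each camera call takes 0.05 s, during which the arm holds its last target. There are 200 camera calls.

## Working session

There is one attempt and no reset: what is moved stays moved. The work goes in short steps, Python scripts to look and compute and a shell command to move; the robot and the scene stay as the last step left them, time stands still between calls to the robot, and variables do not carry over. Pictures are saved under pics/ and viewed, about 8 in all and at most 12, crops included, and the job is handed in when it is done.

```bash
mkdir -p pics
python3 - <<'E'
from station import ctrl
import cv2,numpy as np
for n in("scene","top"):
    cv2.imwrite(f"pics/{n}0.png",ctrl.grab_frame(n)); c=ctrl.calibration(n); print(n,c)
print(ctrl.sense(),ctrl.grip_point_offset)
E
```

```text
scene {'vertical_fov': 44.696870883848874, 'cx': 320.8154975416688, 'cy': 200.0306699113967, 'R': array([[ 0.88682808, -0.46200797, -0.00919755],
       [-0.29519246, -0.55108652, -0.78049026],
       [ 0.35552407,  0.69487573, -0.62510027]]), 't': array([-0.46614088,  0.22450115,  1.03498213])}
top {'vertical_fov': 43.29486967165278, 'cx': 311.84016866191797, 'cy': 197.64004688300798, 'R': array([[-0.00452903, -0.99993204,  0.01074255],
       [-0.99139811,  0.00308468, -0.13084445],
       [ 0.13080242, -0.01124274, -0.99134471]]), 't': array([-0.03762836,  0.53734688,  1.26353013])}
{'time_s': 0.1, 'qpos': array([ 1.25660825e+00,  3.53585245e-01,  1.63402464e+00,  9.92011954e-06,
        1.15520933e+00, -2.39710573e-03]), 'joint_vel': array([ 0.00178363, -0.00296254, -0.00092505,  0.00112359, -0.00210107,
       -0.00084338]), 'joint_efforts': array([ 1.68824921e-03, -5.94911671e+01, -3.34934020e+01,  7.01604900e-02,
        1.83527987e-02, -5.55013878e-05]), 'eef_pos': array([0.19158945, 0.59445811, 0.21394983]), 'tcp_rot': array([ 1.55266737e-01,  9.87872393e-01, -6.04898279e-04, -1.01152805e-04]), 'force': array([-0.33991606, -0.10884584,  0.13363291]), 'torque': array([-0.01975734,  0.04041147,  0.02156103]), 'gripper_width': 1.001582282269471} 0.0187
```

View pics/scene0.png

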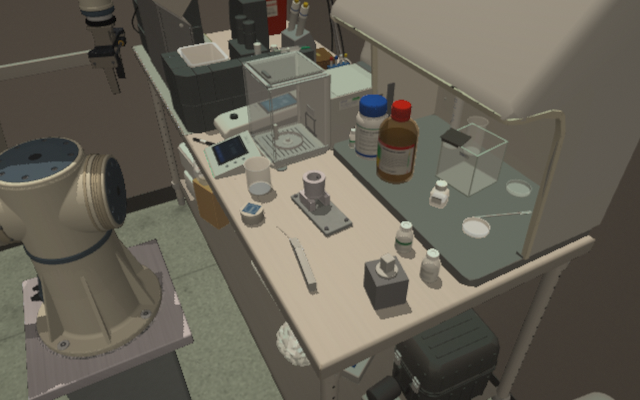

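View pics/top0.png

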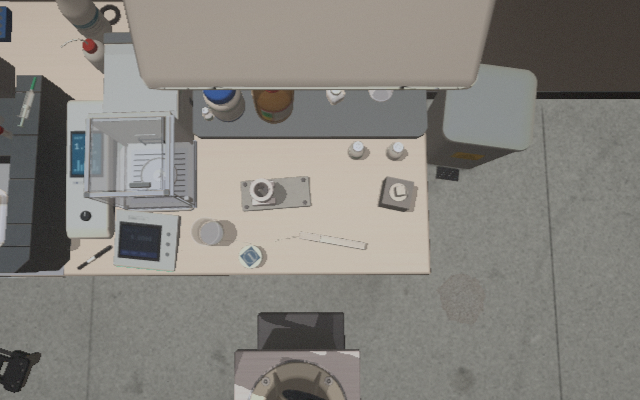

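Both views show the scene. In the top view the sleeve is at about (262,188), the rack at (398,194), the drift's nose at about (300,235) and its tail at about (366,244). I'll zoom in for accurate pixels.

Run:
```python
import cv2
t=cv2.imread("pics/top0.png")[130:275,190:430]; s=cv2.imread("pics/scene0.png")[155:311,232:452]
a=cv2.resize(t,(720,435),interpolation=3); b=cv2.resize(s,(770,546),interpolation=3)
for im,k,x0,y0 in((a,3,190,130),(b,3.5,232,155)):
    for u in range((x0//20+1)*20,460,20):
        x=int((u-x0)*k); cv2.line(im,(x,0),(x,6),(0,0,255),1); cv2.putText(im,str(u),(x,16),0,.35,(0,0,255))
    for v in range((y0//20+1)*20,320,20):
        y=int((v-y0)*k); cv2.line(im,(0,y),(6,y),(0,0,255),1); cv2.putText(im,str(v),(8,y),0,.35,(0,0,255))
cv2.imwrite("pics/t1.png",a);cv2.imwrite("pics/s1.png",b)
```

```text
(no output)
```

View pics/t1.png

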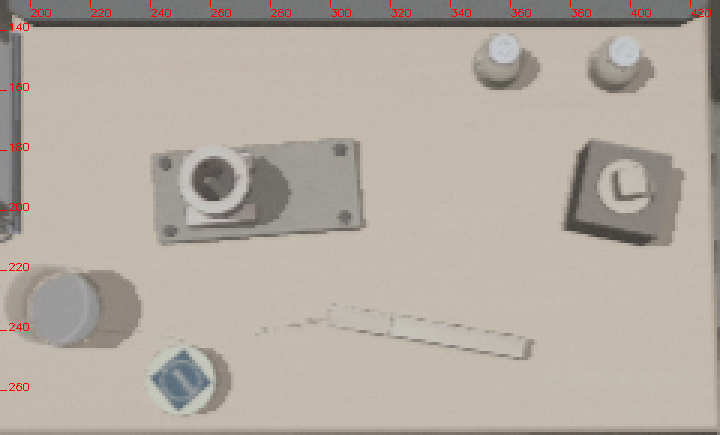

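View pics/s1.png

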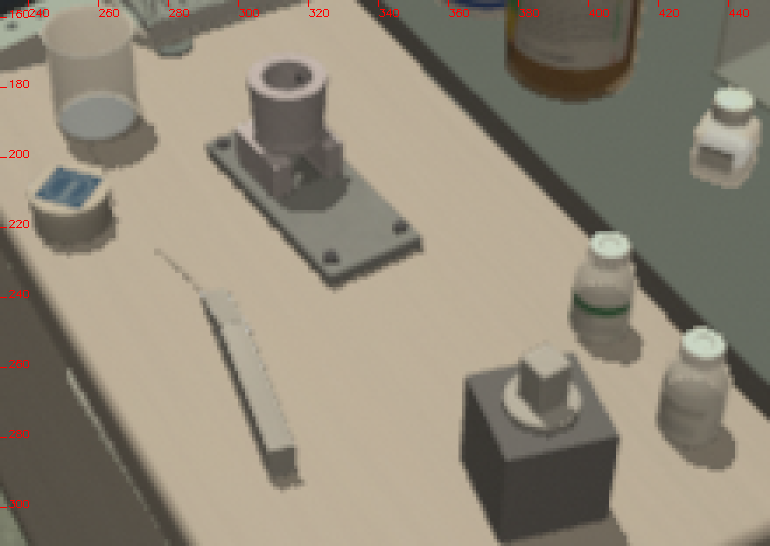

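The top crop shows the sleeve rim centred near (261.4,189.8), the base plate corners, the shank collar near (398.7,192) and the drift from (299,234) to (366,246). The scene crop shows the same items. I'll fit poses to these points.

```bash
cat > h.py <<'E'
from station import ctrl
import numpy as np
from scipy.optimize import least_squares
C={n:ctrl.calibration(n) for n in("scene","top")}
def proj(n,P):
    c=C[n]; q=np.atleast_2d(P)@np.array(c["R"]).T+c["t"]; f=200/np.tan(np.radians(c["vertical_fov"]/2))
    return q[:,:2]/q[:,2:]*f+[c["cx"],c["cy"]]
def fit(obs,x0,dz=0):
    def res(p):
        c,s=np.cos(p[2]),np.sin(p[2]); R=np.array([[c,-s,0],[s,c,0],[0,0,1]])
        return np.concatenate([(proj(n,R@np.array(m)+[p[0],p[1],0])-uv).ravel() for n,m,uv in obs])
    r=least_squares(res,x0,loss="soft_l1"); return r.x,r.fun.reshape(-1,2).round(1).tolist()
T=lambda x,y:(190+x/3,130+y/3)
S=lambda x,y:(232+x/3.5,155+y/3.5)
E
python3 - <<'E'
from h import *
# stand: local x +-.04,y -.12..+.06 ; world -y ~ right in top
o=[("top",(.04,.06,.012),T(152,153)),("top",(.04,-.12,.012),T(358,139)),("top",(-.04,-.12,.012),T(365,227)),("top",(-.04,.06,.012),T(160,243)),
("top",(0,0,.096),T(214.5,179)),("scene",(0,0,.096),S(287,80)),("scene",(-.04,.06,.012),S(207,147)),("scene",(-.04,-.12,.012),S(333,274)),("scene",(.04,-.12,.012),S(421,237))]
print("stand",*fit(o,[.45,.1,0]))
# drift local x -> nose +y (left)
o=[("top",(-.085,.009,.027),T(525,358)),("top",(-.085,-.009,.027),T(532,337)),("top",(.085,.009,.008),T(327,320)),("top",(.085,-.009,.008),T(333,305)),
("scene",(-.085,-.009,.027),S(295,446)),("scene",(-.085,.009,.027),S(270,450)),("scene",(.085,0,.008),S(215,290))]
print("drift",*fit(o,[.35,-.05,1.57]))
o=[("top",(0,0,.081),T(626,187)),("scene",(0,0,.081),S(542,397)),("scene",(-.011,.011,.113),S(524,362)),("scene",(.011,.011,.113),S(545,344)),("scene",(.011,-.011,.113),S(571,355)),("scene",(-.011,-.011,.113),S(551,377))]
print("shank",*fit(o,[.45,-.25,0]))
for n,h,(t,s) in (("vial_a",.075,((504,48),(611,244))),("vial_b",.075,((623,51),(703,342))),("beaker",.086,((62,308),None)),("tin",.03,((182,379),(70,187)))):
    o=[("top",(0,0,h),T(*t))]+([("scene",(0,0,h),S(*s))] if s else [])
    print(n,*fit(o,[.4,0,0]))
E
```

```text
stand [0.5499231  0.08309761 0.07814766] [[0.4, -0.0], [-0.1, -0.8], [0.1, -0.1], [-0.2, 0.1], [0.7, -0.2], [-0.2, -1.0], [-1.2, -1.1], [-1.1, 1.1], [0.7, -0.0]]
drift [ 0.42960941 -0.09316789  1.38488452] [[-0.2, -0.3], [-1.3, -0.2], [0.7, 0.7], [-0.0, -1.1], [0.3, 0.0], [-0.6, 0.8], [-0.1, 0.1]]
shank [ 0.54646459 -0.25617924  0.38809284] [[0.1, -1.0], [0.1, 0.2], [-1.2, -0.3], [-1.0, -1.1], [0.7, 0.7], [0.2, 0.5]]
vial_a [ 0.66477615 -0.15758978  0.        ] [[0.3, -0.4], [-0.4, 0.0]]
vial_b [ 0.66190275 -0.25840599  0.        ] [[0.3, -0.4], [-0.4, -0.0]]
beaker [0.44478529 0.20906825 0.        ] [[-0.0, -0.0]]
tin [0.38870348 0.11678862 0.        ] [[-0.0, -0.4], [-0.3, 0.3]]
```

```bash
cat > to.py <<'E'
import sys; from station import ctrl; import numpy as np
from scipy.spatial.transform import Rotation as Ro
def main(x,y,z,yaw,n=None):
    s=ctrl.sense(); p=s["eef_pos"]; R=Ro.from_quat(s["tcp_rot"]); t=np.array([x,y,z])
    c,sn=np.cos(yaw),np.sin(yaw) # tool y along yaw, z down
    best=None
    for k in(1,-1):
        ty=k*np.array([c,sn,0]); tz=np.array([0,0,-1.]); G=Ro.from_matrix(np.stack([np.cross(ty,tz),ty,tz],1))
        rv=(R.inv()*G).as_rotvec()
        if best is None or np.linalg.norm(rv)<np.linalg.norm(best):best=rv
    rv=best
    d=t-p; m=int(n or max(np.ceil(np.linalg.norm(d)/.040),np.ceil(np.linalg.norm(rv)/.12),1))
    print("t",s["time_s"].__round__(2),"pos",p.round(4),"toolYyaw",np.arctan2(*R.as_matrix()[[1,0],1]).round(4),"F",s["force"].round(1),"T",s["torque"].round(2),"q6",s["qpos"][5].round(2),"gw",round(s["gripper_width"]*91.9,1))
    print("rotvec",rv.round(3),"rows",m)
    for i in range(m):
        Ri=R*Ro.from_rotvec(rv*i/m); print((Ri.inv().apply(d/m)*1000).round(1),(rv/m).round(3),end="; " if i%5<4 else "\n")
main(*map(float,sys.argv[1:]))
E
python3 to.py .5465 -.256 .20 .388
```

```text
t 0.1 pos [0.1916 0.5945 0.2139] toolYyaw 1.259 F [-0.3 -0.1  0.1] T [-0.02  0.04  0.02] q6 -0.0 gw 92.0
rotvec [-0.001  0.001  0.871] rows 24
[-24.9 -29.2   0.6] [-0.     0.     0.036]; [-26.  -28.3   0.6] [-0.     0.     0.036]; [-27.  -27.3   0.6] [-0.     0.     0.036]; [-28.  -26.3   0.6] [-0.     0.     0.036]; [-28.9 -25.3   0.6] [-0.     0.     0.036]
[-29.8 -24.2   0.6] [-0.     0.     0.036]; [-30.7 -23.1   0.6] [-0.     0.     0.036]; [-31.5 -22.    0.6] [-0.     0.     0.036]; [-32.3 -20.8   0.6] [-0.     0.     0.036]; [-33.  -19.6   0.6] [-0.     0.     0.036]
[-33.7 -18.4   0.6] [-0.     0.     0.036]; [-34.3 -17.2   0.6] [-0.     0.     0.036]; [-34.9 -15.9   0.6] [-0.     0.     0.036]; [-35.5 -14.7   0.6] [-0.     0.     0.036]; [-36.  -13.4   0.6] [-0.     0.     0.036]
[-36.5 -12.1   0.6] [-0.     0.     0.036]; [-36.9 -10.7   0.6] [-0.     0.     0.036]; [-37.2  -9.4   0.6] [-0.     0.     0.036]; [-37.6  -8.    0.6] [-0.     0.     0.036]; [-37.8  -6.7   0.6] [-0.     0.     0.036]
[-38.   -5.3   0.6] [-0.     0.     0.036]; [-38.2  -3.9   0.6] [-0.     0.     0.036]; [-38.3  -2.5   0.6] [-0.     0.     0.036]; [-38.4  -1.1   0.6] [-0.     0.     0.036];
```

```bash
python3 -m handwheel '-25 -29 0 0 0 .036 60; -26 -28 0 0 0 .036 60; -27 -27 0 0 0 .036 60; -28 -26 0 0 0 .036 60; -29 -25 0 0 0 .036 60' 20
python3 -m handwheel '-30 -24 0 0 0 .036 60; -31 -23 0 0 0 .036 60; -31 -22 0 0 0 .036 60; -32 -21 0 0 0 .036 60; -33 -20 0 0 0 .036 60'
python3 -m handwheel '-34 -18 0 0 0 .036 60; -34 -17 0 0 0 .036 60; -35 -16 0 0 0 .036 60; -35 -15 0 0 0 .036 60; -36 -13 0 0 0 .036 60'
python3 -m handwheel '-36 -12 0 0 0 .036 60; -37 -11 0 0 0 .036 60; -37 -9 0 0 0 .036 60; -38 -8 0 0 0 .036 60; -38 -7 0 0 0 .036 60'
python3 to.py .5465 -.256 .20 .388
```

```text
time_s: 0.52
eef_pos: [0.2651, 0.4176, 0.211]
tcp_rot: [0.243, 0.97, -0.001, -0.001]
force: [0.7, 0.1, -0.2]
gripper_width: 0.669
time_s: 0.93
eef_pos: [0.3391, 0.2311, 0.2101]
tcp_rot: [0.332, 0.943, -0.001, -0.001]
force: [0.9, 0.1, 0.0]
gripper_width: 0.652
time_s: 1.35
eef_pos: [0.4125, 0.0447, 0.2104]
tcp_rot: [0.419, 0.908, -0.001, -0.0]
force: [0.9, 0.3, -0.7]
gripper_width: 0.652
time_s: 1.77
eef_pos: [0.4845, -0.1442, 0.2105]
tcp_rot: [0.504, 0.864, -0.001, -0.0]
force: [0.6, 0.8, 1.2]
gripper_width: 0.652
t 1.77 pos [ 0.4845 -0.1442  0.2105] toolYyaw 0.5146 F [0.6 0.8 1.2] T [-0.02  0.03  0.03] q6 -0.8 gw 59.9
rotvec [-0.002  0.001  0.127] rows 4
[-32.   -0.3   2.6] [-0.     0.     0.032]; [-32.    0.7   2.6] [-0.     0.     0.032]; [-31.9   1.8   2.6] [-0.     0.     0.032]; [-31.8   2.8   2.6] [-0.     0.     0.032];
```

```bash
python3 -m handwheel '-32 0 2 0 0 .032 60; -32 1 2 0 0 .032 60; -32 2 2 0 0 .032 60; -31 3 2 0 0 .032 60; 0 0 0 0 0 0 60'
python3 to.py .5465 -.256 .084 .388
python3 - <<'E'
import cv2,numpy as np; from station import ctrl
a=cv2.resize(ctrl.grab_frame("top")[150:250,330:460],(520,400),interpolation=3)
b=cv2.resize(ctrl.grab_frame("scene")[200:320,340:460],(400,400),interpolation=3)[:,:280]
cv2.imwrite("pics/g1.png",np.hstack([a,b]))
E
```

```text
time_s: 2.18
eef_pos: [0.5493, -0.2685, 0.2007]
tcp_rot: [0.564, 0.826, -0.001, 0.0]
force: [-0.1, 0.2, -0.0]
gripper_width: 0.652
t 2.18 pos [ 0.5493 -0.2685  0.2007] toolYyaw 0.3719 F [-0.1  0.2 -0. ] T [-0.05  0.05  0.06] q6 -0.83 gw 59.9
rotvec [-0.002  0.002 -0.016] rows 3
[ 4.3  0.7 38.9] [-0.001  0.001 -0.005]; [ 4.3  0.7 38.9] [-0.001  0.001 -0.005]; [ 4.2  0.7 38.9] [-0.001  0.001 -0.005];
```

View pics/g1.png

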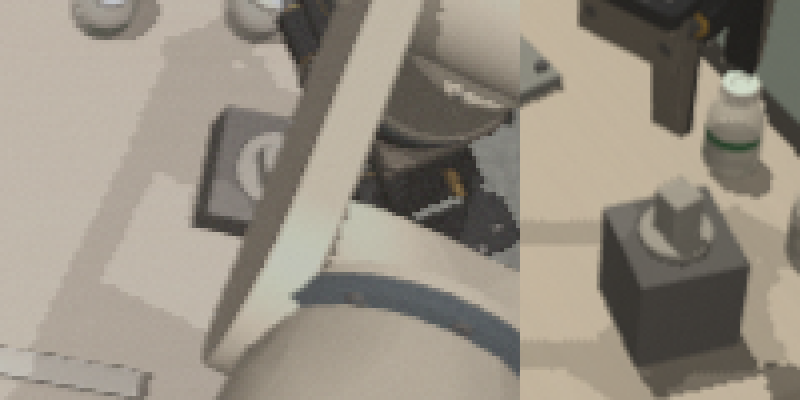

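The crop shows the shank upright in the rack, and one finger tip above and left of it at about (670,130) in the crop. The arm blocks the top view. I'll descend in stages and check the position.

```bash
python3 -m handwheel '6 1 36 0 0 -.008 60; 4 1 35 0 0 -.008 60; 0 0 15 0 0 0 60; 0 0 0 0 0 0 60'
python3 to.py .5465 -.256 .084 .388
python3 - <<'E'
from h import *; s=ctrl.sense(); p=s["eef_pos"]; print(proj("scene",p))
import cv2
for sg in(1,-1): print(proj("scene",p+sg*.03*np.array([np.cos(.388),np.sin(.388),0])))
cv2.imwrite("pics/g2.png",cv2.resize(ctrl.grab_frame("scene")[200:310,340:460],(720,600),interpolation=3)[:,:])
E
```

```text
time_s: 2.62
eef_pos: [0.5437, -0.2508, 0.1138]
tcp_rot: [0.555, 0.832, -0.0, -0.0]
force: [-0.6, 0.2, 0.5]
gripper_width: 0.65
t 2.62 pos [ 0.5437 -0.2508  0.1138] toolYyaw 0.3946 F [-0.6  0.2  0.5] T [-0.06 -0.   -0.05] q6 -0.83 gw 59.7
rotvec [-0.001 -0.     0.007] rows 1
[-5.8  0.6 29.8] [-0.001 -0.     0.007]; [[385.61210445 256.17159429]]
[[393.88574937 248.14877552]]
[[377.03395701 264.48968419]]
```

View pics/g2.png

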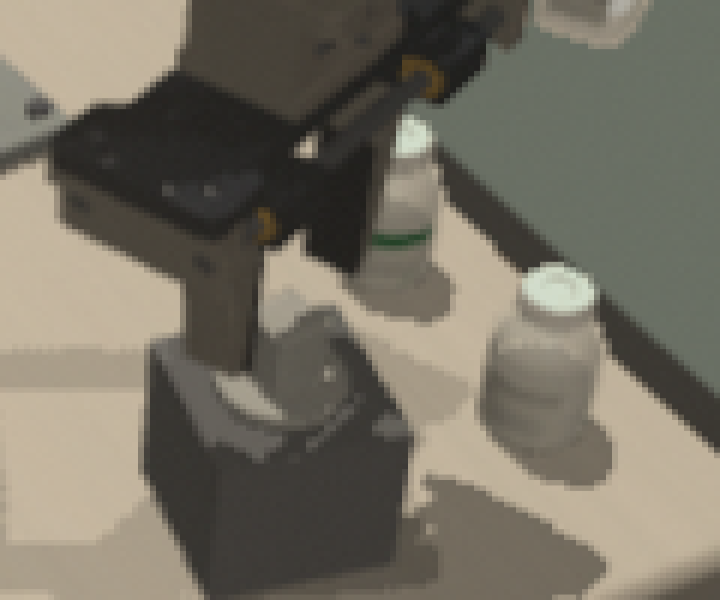

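The fingers straddle the head, with the near tip at about (220,360) and the far tip at about (335,265). I'll correct x, go down and close.

```bash
python3 -m handwheel '-5 0 15 0 0 0 60; -1 0 10 0 0 0 60; 0 0 0 0 0 0 60; 0 0 0 0 0 0 60'
python3 to.py .5465 -.256 .085 .388
```

```text
time_s: 3.0
eef_pos: [0.5481, -0.2559, 0.0916]
tcp_rot: [0.554, 0.833, 0.0, 0.002]
force: [0.4, -0.7, -0.7]
gripper_width: 0.657
t 3.0 pos [ 0.5481 -0.2559  0.0916] toolYyaw 0.3972 F [ 0.4 -0.7 -0.7] T [-0.05  0.01 -0.  ] q6 -0.84 gw 60.3
rotvec [0.002 0.003 0.009] rows 1
[ 0.6 -1.5  6.6] [0.002 0.003 0.009];
```

```bash
python3 -m handwheel '0 -1 6 0 0 .009 60; 0 0 0 0 0 0 40; 0 0 0 0 0 0 20; 0 0 0 0 0 0 15; 0 0 0 0 0 0 15' 20
python3 -m handwheel '0 0 0 0 0 0 15; 0 0 0 0 0 0 15' 30
python3 to.py .5465 -.256 .20 .388
```

```text
time_s: 3.42
eef_pos: [0.5483, -0.2573, 0.087]
tcp_rot: [0.558, 0.83, 0.0, 0.003]
force: [-0.4, -0.4, 0.2]
gripper_width: 0.384
time_s: 3.58
eef_pos: [0.5485, -0.2575, 0.0874]
tcp_rot: [0.558, 0.83, 0.0, 0.004]
force: [0.2, -1.6, -1.7]
gripper_width: 0.241
t 3.58 pos [ 0.5485 -0.2575  0.0874] toolYyaw 0.3866 F [ 0.2 -1.6 -1.7] T [-0.41 -0.06 -0.02] q6 -0.83 gw 22.2
rotvec [ 0.005  0.006 -0.001] rows 3
[  0.5  -0.3 -37.5] [ 0.002  0.002 -0.   ]; [  0.6  -0.3 -37.5] [ 0.002  0.002 -0.   ]; [  0.6  -0.4 -37.5] [ 0.002  0.002 -0.   ];
```

```bash
python3 -m handwheel '0 0 -5 0 0 0 15; 0 0 -30 .002 .003 0 15; 0 0 -38 0 0 0 15; 0 0 -38 0 0 0 15; 0 0 -15 0 0 0 15'
python3 -m handwheel '0 0 0 0 0 0 15; 0 0 0 0 0 0 15'
python3 to.py .5465 -.256 .20 .388
python3 - <<'E'
import cv2; from h import *
s=ctrl.sense();p=s["eef_pos"]; q=proj("scene",p-[0,0,.08])[0]; print(q)
x,y=int(q[0])-60,int(q[1])-60
cv2.imwrite("pics/g3.png",cv2.resize(ctrl.grab_frame("scene")[y:y+100,x:x+120],(720,600),interpolation=3)); print(x,y)
E
```

```text
time_s: 4.0
eef_pos: [0.5441, -0.2555, 0.2127]
tcp_rot: [0.558, 0.83, -0.001, -0.004]
force: [1.4, -1.3, -2.9]
gripper_width: 0.237
time_s: 4.17
eef_pos: [0.5457, -0.2562, 0.2171]
tcp_rot: [0.558, 0.83, -0.0, -0.001]
force: [-0.5, -0.7, -3.1]
gripper_width: 0.235
t 4.17 pos [ 0.5457 -0.2562  0.2171] toolYyaw 0.3867 F [-0.5 -0.7 -3.1] T [-0.04  0.05  0.  ] q6 -0.83 gw 21.6
rotvec [-0.001 -0.001 -0.001] rows 1
[-0.2  0.8 17.1] [-0.001 -0.001 -0.001]; [388.80887216 249.203205  ]
328 189
```

View pics/g3.png

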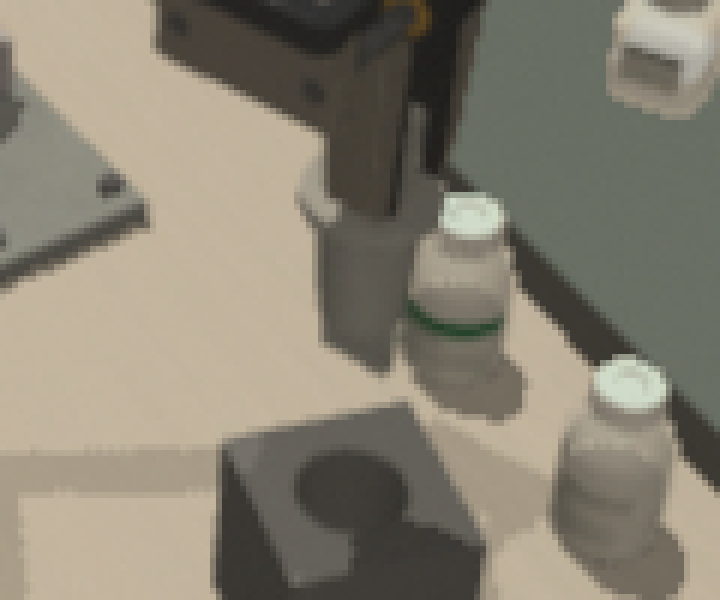

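The tang is visible. Its lower edge runs from (325,345) to (390,375), down to the right, which matches yaw 1.959 and so lies along tool x. Next I'll enhance the bore in the first top picture to look for the slot, and work out the move to the sleeve.

```bash
python3 to.py .5499 .0831 .217 .078
python3 - <<'E'
import cv2,numpy as np; from h import *
g=cv2.imread("pics/top0.png")[178:202,246:278].astype(float)
g=np.clip((g-40)/(130-40),0,1)**.7*255
im=cv2.resize(g.astype(np.uint8),(640,480),interpolation=cv2.INTER_CUBIC)
def P(x,y,z): 
    u=proj("top",[.5499+x,.0831+y,z])[0]; return (int((u[0]-246+.5)*20),int((u[1]-178+.5)*20))
a=np.linspace(0,2*np.pi,40)
for z,r in((.050,.0149),): 
    for t in a: cv2.circle(im,P(r*np.cos(t),r*np.sin(t),z),2,(0,0,255),-1)
cv2.circle(im,P(0,0,.05),3,(0,255,0),-1)
cv2.imwrite("pics/bore.png",im)
E
```

```text
t 4.22 pos [ 0.5457 -0.2562  0.2167] toolYyaw 0.3867 F [-0.  -0.8 -2.9] T [-0.03 -0.   -0.02] q6 -0.83 gw 21.8
rotvec [-0.002 -0.001  0.309] rows 9
[34.7 14.7  0. ] [-0.    -0.     0.034]; [35.2 13.5 -0. ] [-0.    -0.     0.034]; [35.7 12.2 -0. ] [-0.    -0.     0.034]; [36.1 11.  -0. ] [-0.    -0.     0.034]; [36.4  9.8 -0. ] [-0.    -0.     0.034]
[36.7  8.5 -0. ] [-0.    -0.     0.034]; [37.   7.2 -0. ] [-0.    -0.     0.034]; [37.2  6.  -0. ] [-0.    -0.     0.034]; [37.4  4.7 -0. ] [-0.    -0.     0.034];
```

View pics/bore.png

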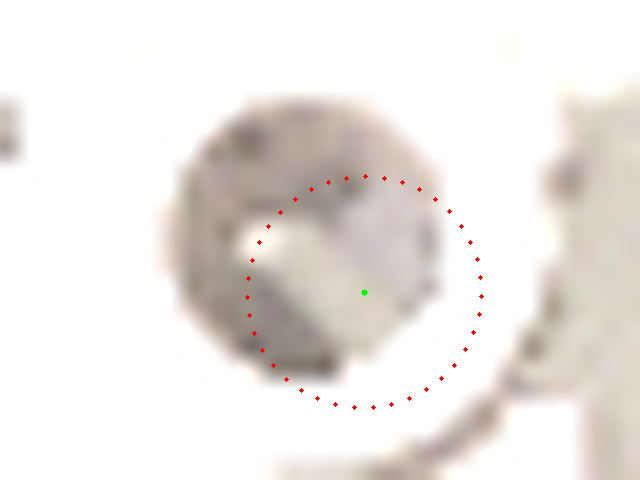

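The slot shows clearly as a light band from about (260,235) to (370,350), about 78 px (10 mm) wide. In world axes its yaw is about 0.81, so the tool yaw should be about -0.76. I'll go over the sleeve.

```bash
python3 to.py .5485 .0823 .217 -.76 10
```

```text
t 4.22 pos [ 0.5457 -0.2562  0.2167] toolYyaw 0.3867 F [-0.  -0.8 -2.9] T [-0.03 -0.   -0.02] q6 -0.83 gw 21.8
rotvec [-0.002 -0.     1.147] rows 10
[31.2 13.   0. ] [-0.    -0.     0.115]; [32.5  9.4  0. ] [-0.    -0.     0.115]; [33.4  5.6  0. ] [-0.    -0.     0.115]; [33.8  1.7  0. ] [-0.    -0.     0.115]; [33.8 -2.2  0. ] [-0.    -0.     0.115]
[33.3 -6.  -0. ] [-0.    -0.     0.115]; [32.4 -9.8 -0. ] [-0.    -0.     0.115]; [ 31.1 -13.4  -0. ] [-0.    -0.     0.115]; [ 29.3 -16.9  -0. ] [-0.    -0.     0.115]; [ 27.2 -20.1  -0. ] [-0.    -0.     0.115]
```

```bash
python3 -m handwheel '31 13 0 0 0 .115 15; 32 9 0 0 0 .115 15; 33 6 0 0 0 .115 15; 34 2 0 0 0 .115 15; 34 -2 0 0 0 .115 15'
python3 -m handwheel '33 -6 0 0 0 .115 15; 32 -10 0 0 0 .115 15; 31 -13 0 0 0 .115 15; 22 -13 0 0 0 .1 15; 10 -8 0 0 0 .05 15'
python3 -m handwheel '0 0 0 0 0 0 15; 0 0 0 0 0 0 15'
python3 to.py .5485 .0823 .185 -.76
```

```text
time_s: 4.63
eef_pos: [0.544, -0.0875, 0.2074]
tcp_rot: [0.779, 0.627, -0.005, -0.005]
force: [0.6, 0.3, -2.2]
gripper_width: 0.234
time_s: 5.05
eef_pos: [0.5421, 0.0611, 0.197]
tcp_rot: [0.914, 0.405, -0.013, -0.007]
force: [1.3, -0.5, -2.3]
gripper_width: 0.233
time_s: 5.22
eef_pos: [0.5396, 0.0642, 0.1931]
tcp_rot: [0.914, 0.406, -0.016, -0.008]
force: [0.3, 0.3, -3.0]
gripper_width: 0.237
t 5.22 pos [0.5396 0.0642 0.1931] toolYyaw -0.7347 F [ 0.3  0.3 -3. ] T [-0.09  0.1  -0.02] q6 0.84 gw 21.8
rotvec [-0.028  0.023  0.026] rows 1
[19.6 -5.3  7.8] [-0.028  0.023  0.026];
```

```bash
python3 -m handwheel '10 -3 -5 -.028 .023 .026 15; 9 -2 -2 0 0 0 15; 0 0 0 0 0 0 15; 0 0 0 0 0 0 15'
python3 to.py .5485 .0823 .185 -.76
```

```text
time_s: 5.55
eef_pos: [0.547, 0.0791, 0.1958]
tcp_rot: [0.918, 0.396, -0.004, -0.001]
force: [0.2, -0.3, -2.5]
gripper_width: 0.237
t 5.55 pos [0.547  0.0791 0.1958] toolYyaw -0.7558 F [ 0.2 -0.3 -2.5] T [-0.11  0.16  0.01] q6 0.9 gw 21.8
rotvec [-0.004  0.006  0.004] rows 1
[ 3.4 -1.1 10.8] [-0.004  0.006  0.004];
```

```bash
python3 -m handwheel '3 -1 5 -.004 .006 .004 15; 0 0 12 0 0 0 15; 0 0 12 0 0 0 15; 0 0 10 0 0 0 15; 0 0 0 0 0 0 15'
python3 to.py .5485 .0823 .1294 -.76
```

```text
time_s: 5.97
eef_pos: [0.5484, 0.0795, 0.1522]
tcp_rot: [0.919, 0.394, -0.001, 0.0]
force: [-0.3, 1.7, -3.2]
gripper_width: 0.235
t 5.97 pos [0.5484 0.0795 0.1522] toolYyaw -0.76 F [-0.3  1.7 -3.2] T [ 0.29  0.07 -0.03] q6 0.9 gw 21.6
rotvec [-0.     0.001 -0.   ] rows 1
[ 2.1 -1.9 22.8] [-0.     0.001 -0.   ];
```

```bash
python3 -m handwheel '2 -2 2 0 0 0 15; 0 0 5 0 0 0 15; 0 0 5 0 0 0 15; 0 0 3 0 0 0 15; 0 0 0 0 0 0 15'
python3 to.py .5485 .0823 .1294 -.76
```

```text
time_s: 6.38
eef_pos: [0.5479, 0.0824, 0.1349]
tcp_rot: [0.919, 0.394, -0.001, -0.001]
force: [-1.8, 1.5, -3.4]
gripper_width: 0.235
t 6.38 pos [0.5479 0.0824 0.1349] toolYyaw -0.7603 F [-1.8  1.5 -3.4] T [ 0.2   0.19 -0.02] q6 0.91 gw 21.6
rotvec [-0.002  0.002 -0.   ] rows 1
[0.3 0.5 5.5] [-0.002  0.002 -0.   ];
```

```bash
python3 -m handwheel '0 -1.5 2 0 0 0 15; 0 0 3 0 0 0 15; 0 0 0 0 0 0 15'
python3 to.py .5485 .0823 .1294 -.76
python3 -m handwheel '0 0 3 0 0 0 15; 0 0 3 0 0 0 15; 0 0 0 0 0 0 15'
python3 to.py .5485 .0823 .1084 -.76
```

```text
time_s: 6.63
eef_pos: [0.5473, 0.0834, 0.1299]
tcp_rot: [0.919, 0.394, -0.001, -0.0]
force: [0.2, -0.3, -2.4]
gripper_width: 0.236
t 6.63 pos [0.5473 0.0834 0.1299] toolYyaw -0.7598 F [ 0.2 -0.3 -2.4] T [-0.11  0.11  0.01] q6 0.91 gw 21.7
rotvec [-0.001  0.002  0.   ] rows 1
[0.1 1.6 0.5] [-0.001  0.002  0.   ]; time_s: 6.88
eef_pos: [0.5477, 0.0834, 0.1238]
tcp_rot: [0.919, 0.395, -0.0, 0.0]
force: [0.7, 0.0, -3.9]
gripper_width: 0.237
t 6.88 pos [0.5477 0.0834 0.1238] toolYyaw -0.7597 F [ 0.7  0.  -3.9] T [ 0.01  0.02 -0.03] q6 0.91 gw 21.8
rotvec [0.    0.001 0.   ] rows 1
[-0.2  1.4 15.4] [0.    0.001 0.   ];
```

The tang has gone into the slot with no resistance. Now I'll press it home gently.

```bash
python3 -m handwheel '0 0 3 0 0 0 15; 0 0 3 0 0 0 15; 0 0 0 0 0 0 15'
python3 to.py .5477 .0834 .1084 -.76
python3 -m handwheel '0 0 2.5 0 0 0 15; 0 0 2.5 0 0 0 15; 0 0 0 0 0 0 15'
python3 to.py .5477 .0834 .1084 -.76
```

```text
time_s: 7.13
eef_pos: [0.5478, 0.0835, 0.1174]
tcp_rot: [0.919, 0.394, -0.0, 0.0]
force: [1.2, 1.0, -6.1]
gripper_width: 0.237
t 7.13 pos [0.5478 0.0835 0.1174] toolYyaw -0.7598 F [ 1.2  1.  -6.1] T [ 0.   -0.01 -0.03] q6 0.91 gw 21.7
rotvec [0. 0. 0.] rows 1
[-0.2 -0.   9. ] [0. 0. 0.]; time_s: 7.38
eef_pos: [0.548, 0.0834, 0.1125]
tcp_rot: [0.919, 0.395, 0.0, 0.0]
force: [-0.0, 0.2, -7.5]
gripper_width: 0.237
t 7.38 pos [0.548  0.0834 0.1125] toolYyaw -0.7597 F [-0.   0.2 -7.5] T [0.04 0.06 0.01] q6 0.91 gw 21.8
rotvec [0. 0. 0.] rows 1
[-0.2 -0.2  4.1] [0. 0. 0.];
```

```bash
python3 -m handwheel '0 0 2 0 0 0 15'
python3 -m handwheel '0 0 2 0 0 0 15'
python3 -m handwheel '0 0 1.5 0 0 0 15'
python3 -m handwheel '0 0 1.5 0 0 0 15'
python3 to.py .548 .0834 .1084 -.76
```

```text
time_s: 7.47
eef_pos: [0.5482, 0.0834, 0.1109]
tcp_rot: [0.919, 0.395, 0.0, 0.0]
force: [-2.0, -0.1, 7.2]
gripper_width: 0.237
time_s: 7.55
eef_pos: [0.5484, 0.0834, 0.1092]
tcp_rot: [0.919, 0.395, 0.0, 0.0]
force: [-2.7, -1.0, 8.4]
gripper_width: 0.24
time_s: 7.63
eef_pos: [0.5483, 0.0832, 0.1085]
tcp_rot: [0.919, 0.395, 0.0, 0.0]
force: [-8.1, -1.9, 21.0]
gripper_width: 0.236
time_s: 7.72
eef_pos: [0.5482, 0.0831, 0.1083]
tcp_rot: [0.919, 0.395, 0.0, 0.0]
force: [-9.4, -0.6, 23.9]
gripper_width: 0.24
t 7.72 pos [0.5482 0.0831 0.1083] toolYyaw -0.7597 F [-9.4 -0.6 23.9] T [-0.04  1.6   0.1 ] q6 0.91 gw 22.0
rotvec [0.001 0.    0.   ] rows 1
[ 0.  -0.3 -0.1] [0.001 0.    0.   ];
```

It is seated: there is a firm stop at TCP z 0.1083, against a predicted 0.1084. I'll relax and let go.

```bash
python3 -m handwheel '0 0 0 0 0 0 15; 0 0 0 0 0 0 22; 0 0 0 0 0 0 30; 0 0 0 0 0 0 45; 0 0 0 0 0 0 50' 
python3 -m handwheel '0 0 0 0 0 0 50; 0 0 0 0 0 0 50; 0 0 0 0 0 0 50; 0 0 0 0 0 0 50; 0 0 0 0 0 0 50' 
python3 to.py .548 .0834 .20 -.76
```

```text
time_s: 8.13
eef_pos: [0.5487, 0.0831, 0.1086]
tcp_rot: [0.919, 0.395, 0.001, 0.001]
force: [0.5, 0.4, -0.7]
gripper_width: 0.433
time_s: 8.55
eef_pos: [0.5491, 0.0831, 0.1084]
tcp_rot: [0.919, 0.395, 0.001, 0.001]
force: [-0.1, -0.1, 1.0]
gripper_width: 0.542
t 8.55 pos [0.5491 0.0831 0.1084] toolYyaw -0.7596 F [-0.1 -0.1  1. ] T [-0.01  0.12  0.02] q6 0.91 gw 49.8
rotvec [ 0.002 -0.001  0.   ] rows 3
[ -0.2  -0.3 -30.5] [ 0.001 -0.     0.   ]; [ -0.2  -0.3 -30.5] [ 0.001 -0.     0.   ]; [ -0.2  -0.3 -30.5] [ 0.001 -0.     0.   ];
```

```bash
python3 -m handwheel '0 0 -15 0 0 0 50; 0 0 -30 0 0 0 50; 0 0 -30 0 0 0 50; 0 0 -15 0 0 0 50; 0 0 0 0 0 0 50'
python3 to.py .4185 -.152 .14 -.186
```

```text
time_s: 8.97
eef_pos: [0.5473, 0.0829, 0.1999]
tcp_rot: [0.919, 0.395, -0.002, 0.0]
force: [0.6, 0.4, -0.3]
gripper_width: 0.545
t 8.97 pos [0.5473 0.0829 0.1999] toolYyaw -0.7597 F [ 0.6  0.4 -0.3] T [-0.05  0.05 -0.04] q6 0.91 gw 50.1
rotvec [-0.002  0.003 -0.574] rows 7
[-37.    9.8   8.7] [-0.     0.    -0.082]; [-37.7   6.7   8.6] [-0.     0.    -0.082]; [-38.1   3.6   8.6] [-0.     0.    -0.082]; [-38.3   0.5   8.6] [-0.     0.    -0.082]; [-38.2  -2.7   8.6] [-0.     0.    -0.082]
[-37.8  -5.8   8.6] [-0.     0.    -0.082]; [-37.2  -8.9   8.6] [-0.     0.    -0.082];
```

```bash
python3 -m handwheel '-37 10 0 0 0 -.082 50; -38 7 0 0 0 -.082 50; -38 4 5 0 0 -.082 50; -38 0 12 0 0 -.082 50; -38 -3 12 0 0 -.082 50'
python3 -m handwheel '-33 -6 12 0 0 -.08 50; -15 -4 5 0 0 -.06 50; 0 0 0 0 0 0 50; 0 0 0 0 0 0 50'
python3 to.py .4185 -.152 .06 -.186
python3 - <<'E'
import cv2,numpy as np; from station import ctrl
s=ctrl.grab_frame("scene"); cv2.imwrite("pics/d1raw.png",s)
t=ctrl.grab_frame("top"); cv2.imwrite("pics/d1top.png",t)
a=cv2.resize(s[155:305,270:370],(400,600),interpolation=3); b=cv2.resize(t[170:260,240:370],(400,277),interpolation=3)
cv2.imwrite("pics/d1.png",np.hstack([a,np.vstack([b,np.zeros((323,400,3),np.uint8)])]))
E
```

```text
time_s: 9.38
eef_pos: [0.4587, -0.0849, 0.1704]
tcp_rot: [0.813, 0.583, 0.003, 0.002]
force: [0.1, -0.2, -0.6]
gripper_width: 0.541
time_s: 9.72
eef_pos: [0.4265, -0.1333, 0.1471]
tcp_rot: [0.768, 0.64, 0.0, -0.0]
force: [0.1, -0.5, 0.2]
gripper_width: 0.548
t 9.72 pos [ 0.4265 -0.1333  0.1471] toolYyaw -0.1813 F [ 0.1 -0.5  0.2] T [-0.01  0.13  0.03] q6 -0.13 gw 50.4
rotvec [-0.    -0.001  0.005] rows 3
[-6.6 -1.5 29. ] [-0.    -0.     0.002]; [-6.6 -1.5 29. ] [-0.    -0.     0.002]; [-6.6 -1.5 29. ] [-0.    -0.     0.002];
```

View pics/d1.png

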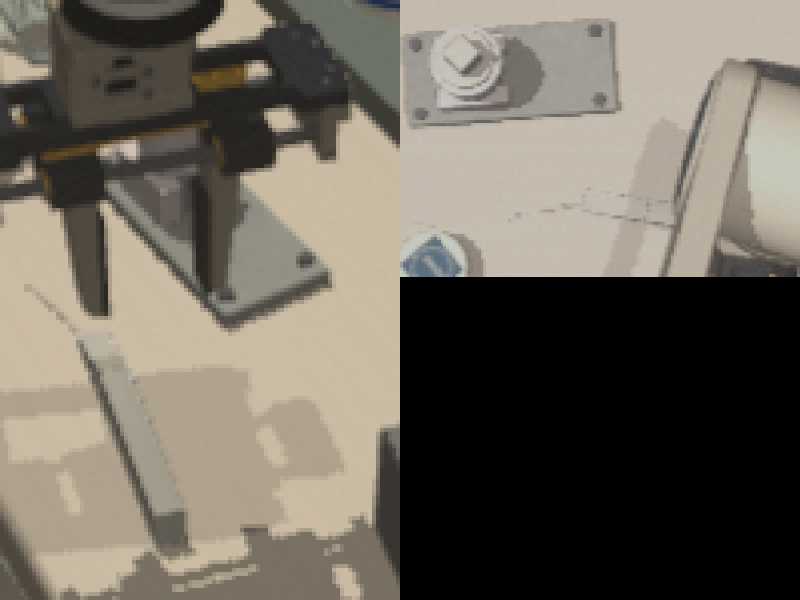

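The shank sits collar-down in the sleeve, at (465,60) in the right crop, and the drift is still where it was. I'll go down to grasp it.

```bash
python3 -m handwheel '-8 -2 28 0 0 .005 50; -7 -2 30 0 0 0 50; -3 0 20 0 0 0 50; 0 0 0 0 0 0 50; 0 0 0 0 0 0 50'
python3 to.py .4185 -.152 .004 -.186
```

```text
time_s: 10.23
eef_pos: [0.4277, -0.1465, 0.0699]
tcp_rot: [0.769, 0.639, 0.003, 0.004]
force: [1.1, -0.4, 1.2]
gripper_width: 0.542
t 10.23 pos [ 0.4277 -0.1465  0.0699] toolYyaw -0.1848 F [ 1.1 -0.4  1.2] T [-0.1   0.08  0.02] q6 -0.15 gw 49.8
rotvec [ 0.01  -0.001  0.001] rows 2
[-3.6 -4.3 32.9] [ 0.005 -0.     0.001]; [-3.6 -4.2 32.9] [ 0.005 -0.     0.001];
```

```bash
python3 -m handwheel '-4 -8 18 .01 0 0 50; -2 -3 15 0 0 0 50; 0 0 8 0 0 0 50; 0 0 0 0 0 0 50; 0 0 0 0 0 0 50'
python3 to.py .4185 -.152 .004 -.186
```

```text
time_s: 10.65
eef_pos: [0.4226, -0.1486, 0.0329]
tcp_rot: [0.769, 0.64, 0.003, 0.003]
force: [-0.3, -0.0, 0.3]
gripper_width: 0.54
t 10.65 pos [ 0.4226 -0.1486  0.0329] toolYyaw -0.1827 F [-0.3 -0.   0.3] T [-0.1   0.07  0.  ] q6 -0.16 gw 49.7
rotvec [ 0.008 -0.     0.003] rows 1
[-4.1 -3.6 28.9] [ 0.008 -0.     0.003];
```

```bash
python3 -m handwheel '-4 -5 12 .01 0 0 50; -2 -1 10 0 0 0 50; 0 0 5 0 0 0 50; 0 0 0 0 0 0 50; 0 0 0 0 0 0 50'
python3 to.py .4185 -.152 .004 -.186
```

```text
time_s: 11.07
eef_pos: [0.4179, -0.1542, 0.0059]
tcp_rot: [0.768, 0.64, 0.0, 0.001]
force: [0.4, -0.6, 1.2]
gripper_width: 0.545
t 11.07 pos [ 0.4179 -0.1542  0.0059] toolYyaw -0.1821 F [ 0.4 -0.6  1.2] T [-0.07  0.07  0.01] q6 -0.17 gw 50.1
rotvec [0.002 0.001 0.004] rows 1
[2.3 0.2 1.9] [0.002 0.001 0.004];
```

```bash
python3 -m handwheel '1 0 2 0 0 .003 35; 0 0 0 0 0 0 20; 0 0 0 0 0 0 10; 0 0 0 0 0 0 10; 0 0 0 0 0 0 10' 30
python3 -m handwheel '0 0 0 0 0 0 10; 0 0 0 0 0 0 10'
python3 to.py .4185 -.152 .05 -.186
```

```text
time_s: 11.48
eef_pos: [0.4183, -0.1533, 0.004]
tcp_rot: [0.77, 0.638, 0.0, 0.001]
force: [-0.4, 0.9, 0.5]
gripper_width: 0.202
time_s: 11.65
eef_pos: [0.4182, -0.1532, 0.0041]
tcp_rot: [0.77, 0.638, 0.0, 0.001]
force: [0.1, 0.5, -2.0]
gripper_width: 0.194
t 11.65 pos [ 0.4182 -0.1532  0.0041] toolYyaw -0.1858 F [ 0.1  0.5 -2. ] T [-0.13  0.08 -0.01] q6 -0.17 gw 17.8
rotvec [0.002 0.001 0.   ] rows 2
[  0.6   0.1 -23. ] [0.001 0.    0.   ]; [  0.6   0.  -23. ] [0.001 0.    0.   ];
```

```bash
python3 -m handwheel '0 0 -3 0 0 0 10; 0 0 -10 0 0 0 10; 0 0 -15 0 0 0 10; 0 0 -12 0 0 0 10; 0 0 0 0 0 0 10' 55
python3 to.py .5663 -.1304 .045 .078
```

```text
time_s: 12.07
eef_pos: [0.4168, -0.1527, 0.0465]
tcp_rot: [0.77, 0.639, -0.0, -0.0]
force: [0.7, -0.3, -2.9]
gripper_width: 0.189
t 12.07 pos [ 0.4168 -0.1527  0.0465] toolYyaw -0.1856 F [ 0.7 -0.3 -2.9] T [-0.23  0.08 -0.01] q6 -0.17 gw 17.4
rotvec [-0.001  0.    -0.264] rows 4
[12.4 35.7  0.3] [-0.     0.    -0.066]; [10.  36.4  0.4] [-0.     0.    -0.066]; [ 7.6 37.   0.4] [-0.     0.    -0.066]; [ 5.1 37.4  0.4] [-0.     0.    -0.066];
```

```bash
python3 -m handwheel '8 24 0 0 0 -.044 10; 8 24 0 0 0 -.044 10; 7 24 0 0 0 -.044 10; 6 25 0 0 0 -.044 10; 5 25 0 0 0 -.044 10'
python3 -m handwheel '2 15 0 0 0 -.03 10; 0 0 0 0 0 0 10; 0 0 0 0 0 0 10'
python3 to.py .5663 -.1304 .045 .078
```

```text
time_s: 12.48
eef_pos: [0.54, -0.1298, 0.0474]
tcp_rot: [0.693, 0.721, -0.001, -0.002]
force: [0.3, 0.2, -2.2]
gripper_width: 0.191
time_s: 12.73
eef_pos: [0.5607, -0.1261, 0.0472]
tcp_rot: [0.68, 0.733, -0.0, -0.0]
force: [-0.3, 0.2, -2.6]
gripper_width: 0.192
t 12.73 pos [ 0.5607 -0.1261  0.0472] toolYyaw 0.075 F [-0.3  0.2 -2.6] T [-0.22  0.03  0.04] q6 -0.3 gw 17.6
rotvec [-0.001  0.    -0.003] rows 1
[-4.7  5.3  2.2] [-0.001  0.    -0.003];
```

```bash
python3 -m handwheel '0 5 5 0 0 -.003 10; 0 2 10 0 0 0 10; 0 0 8 0 0 0 10; 0 0 0 0 0 0 10; 0 0 0 0 0 0 10'
python3 to.py .5663 -.1304 .020 .078
python3 - <<'E'
import cv2,numpy as np; from station import ctrl
s=ctrl.grab_frame("scene"); t=ctrl.grab_frame("top")
a=cv2.resize(s[160:260,285:365],(480,600),interpolation=3); b=cv2.resize(t[165:225,250:330],(320,240),interpolation=3)
cv2.imwrite("pics/d2.png",np.hstack([a,np.vstack([b,np.zeros((360,320,3),np.uint8)])]))
E
```

```text
time_s: 13.15
eef_pos: [0.5634, -0.1259, 0.0206]
tcp_rot: [0.68, 0.733, -0.002, -0.002]
force: [-0.1, -0.5, -2.6]
gripper_width: 0.19
t 13.15 pos [ 0.5634 -0.1259  0.0206] toolYyaw 0.0749 F [-0.1 -0.5 -2.6] T [-0.24  0.04  0.08] q6 -0.3 gw 17.5
rotvec [-0.005 -0.001 -0.003] rows 1
[-4.7  2.5  0.6] [-0.005 -0.001 -0.003];
```

View pics/d2.png

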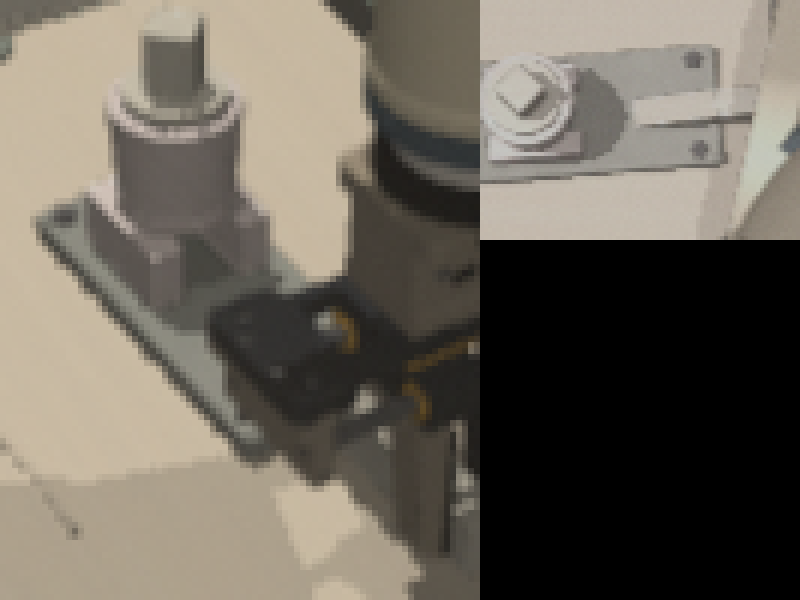

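The shank is seated. The drift's nose, at (632,111) in the top crop, is aligned with the plate in direction and about 2 mm off its mid-line towards -x, which matches the computed +2.5 mm in tool y. I'll correct that, lower it and advance.

```bash
python3 -m handwheel '5 3 1 -.005 0 -.003 10; 10 2 2 0 0 0 10; 5 0 1 0 0 0 10; 0 0 0 0 0 0 10; 0 0 0 0 0 0 10'
python3 to.py .555 .0142 .0165 .078
```

```text
time_s: 13.67
eef_pos: [0.5677, -0.1033, 0.0175]
tcp_rot: [0.679, 0.734, 0.001, 0.001]
force: [0.1, -0.3, -2.1]
gripper_width: 0.188
t 13.67 pos [ 0.5677 -0.1033  0.0175] toolYyaw 0.0777 F [ 0.1 -0.3 -2.1] T [-0.21  0.04 -0.03] q6 -0.26 gw 17.2
rotvec [ 0.002 -0.    -0.   ] rows 3
[39.4 -1.2  0.4] [ 0.001 -0.    -0.   ]; [39.4 -1.2  0.4] [ 0.001 -0.    -0.   ]; [39.4 -1.2  0.3] [ 0.001 -0.    -0.   ];
```

```bash
python3 -m handwheel '0 -3.5 1 0 0 0 10; 0 0 0 0 0 0 10; 0 0 0 0 0 0 10'
python3 to.py .555 .0142 .0165 .078
python3 -m handwheel '8 0 0 0 0 0 10; 8 0 0 0 0 0 10; 0 0 0 0 0 0 10'
python3 to.py .555 .0142 .0165 .078
```

```text
time_s: 13.92
eef_pos: [0.5641, -0.1032, 0.0167]
tcp_rot: [0.679, 0.734, 0.001, 0.001]
force: [1.0, 0.1, -2.3]
gripper_width: 0.196
t 13.92 pos [ 0.5641 -0.1032  0.0167] toolYyaw 0.0789 F [ 1.   0.1 -2.3] T [-0.2  -0.01 -0.07] q6 -0.26 gw 18.0
rotvec [ 0.003 -0.     0.001] rows 3
[39.2  0.1  0.1] [ 0.001 -0.     0.   ]; [39.2  0.1  0.1] [ 0.001 -0.     0.   ]; [39.2  0.   0.1] [ 0.001 -0.     0.   ]; time_s: 14.17
eef_pos: [0.5626, -0.0865, 0.0168]
tcp_rot: [0.679, 0.734, 0.001, 0.001]
force: [0.6, -0.4, -2.9]
gripper_width: 0.192
t 14.17 pos [ 0.5626 -0.0865  0.0168] toolYyaw 0.077 F [ 0.6 -0.4 -2.9] T [-0.21  0.03 -0.04] q6 -0.23 gw 17.6
rotvec [ 0.003 -0.    -0.001] rows 3
[33.7  0.1  0.1] [ 0.001 -0.    -0.   ]; [33.7  0.1  0.1] [ 0.001 -0.    -0.   ]; [33.7  0.1  0.1] [ 0.001 -0.    -0.   ];
```

```bash
python3 -m handwheel '8 0 .5 0 0 0 10; 8 0 .3 0 0 0 10; 0 0 0 0 0 0 10'
python3 to.py .555 .0142 .0165 .078
python3 -m handwheel '8 0 0 0 0 0 10; 5 0 0 0 0 0 10; 0 0 0 0 0 0 10'
python3 to.py .555 .0142 .0165 .078
```

```text
time_s: 14.42
eef_pos: [0.5613, -0.0685, 0.0161]
tcp_rot: [0.679, 0.734, 0.001, 0.001]
force: [0.6, 0.1, -1.9]
gripper_width: 0.192
t 14.42 pos [ 0.5613 -0.0685  0.0161] toolYyaw 0.0772 F [ 0.6  0.1 -1.9] T [-0.14  0.07  0.04] q6 -0.2 gw 17.6
rotvec [ 0.003 -0.    -0.001] rows 3
[27.6  0.  -0.1] [ 0.001 -0.    -0.   ]; [27.6  0.1 -0.1] [ 0.001 -0.    -0.   ]; [27.6  0.1 -0.1] [ 0.001 -0.    -0.   ]; time_s: 14.67
eef_pos: [0.5603, -0.0535, 0.0161]
tcp_rot: [0.679, 0.734, 0.001, 0.001]
force: [0.2, -0.5, -2.4]
gripper_width: 0.191
t 14.67 pos [ 0.5603 -0.0535  0.0161] toolYyaw 0.0781 F [ 0.2 -0.5 -2.4] T [-0.2   0.05  0.03] q6 -0.18 gw 17.6
rotvec [ 0.003 -0.     0.   ] rows 2
[34.   0.  -0.2] [ 0.002 -0.     0.   ]; [34.   0.  -0.2] [ 0.002 -0.     0.   ];
```

```bash
for i in 1; do python3 -m handwheel '4 0 0 0 0 0 10; 3 0 0 0 0 0 10'; done | grep -E "pos|force"
python3 -m handwheel '3 0 0 0 0 0 10; 3 0 0 0 0 0 10' | grep -E "pos|force"
python3 -m handwheel '3 0 0 0 0 0 10; 3 0 0 0 0 0 10' | grep -E "pos|force"
```

```text
eef_pos: [0.5598, -0.0461, 0.0162]
force: [0.0, -0.2, -2.3]
eef_pos: [0.5593, -0.0403, 0.0162]
force: [0.5, -9.4, -3.3]
eef_pos: [0.5594, -0.0363, 0.0164]
force: [0.7, -11.3, -2.4]
```

Contact came where expected, with 9–11 N of push. I'll carry on.

```bash
python3 -m handwheel '4 0 0 0 0 0 10; 4 0 0 0 0 0 10' | grep -E "pos|force"
python3 -m handwheel '4 0 0 0 0 0 10; 4 0 0 0 0 0 10' | grep -E "pos|force"
python3 -m handwheel '4 0 0 0 0 0 10; 4 0 0 0 0 0 10' | grep -E "pos|force"
python3 to.py .555 .0142 .0165 .078
```

```text
eef_pos: [0.5598, -0.0314, 0.0167]
force: [0.9, -12.8, -2.0]
eef_pos: [0.5603, -0.0265, 0.0171]
force: [1.6, -12.9, -3.1]
eef_pos: [0.5606, -0.0216, 0.0175]
force: [1.1, -12.5, -1.8]
t 15.67 pos [ 0.5606 -0.0216  0.0175] toolYyaw 0.0861 F [  1.1 -12.5  -1.8] T [-1.72  0.06  0.18] q6 -0.09 gw 17.4
rotvec [0.01  0.019 0.008] rows 1
[36.2 -2.5  0.3] [0.01  0.019 0.008];
```

```bash
python3 -m handwheel '5 -.7 .4 .003 .006 .003 10; 5 -.7 .4 .003 .006 .003 10' | grep -E "pos|force"
python3 -m handwheel '5 -.5 .3 .002 .004 .002 10; 5 -.5 .3 .002 .004 .002 10' | grep -E "pos|force"
python3 to.py .555 .0142 .0165 .078
```

```text
eef_pos: [0.5594, -0.0141, 0.017]
force: [1.8, -11.4, -2.4]
eef_pos: [0.5577, -0.0044, 0.0164]
force: [-0.3, -1.7, -3.9]
t 16.0 pos [ 0.5577 -0.0044  0.0164] toolYyaw 0.0753 F [-0.3 -1.7 -3.9] T [-0.43 -0.01 -0.01] q6 -0.08 gw 17.8
rotvec [ 0.001  0.002 -0.003] rows 1
[18.8 -1.3 -0.1] [ 0.001  0.002 -0.003];
```

Past about 28 mm of slope the force dropped, so the tang is on the flat. About 17 mm more puts the flat fully beneath it.

```bash
python3 -m handwheel '5 -.5 0 0 0 0 10; 5 -.5 0 0 0 0 10; 4 0 0 0 0 0 10; 0 0 0 0 0 0 10'
python3 to.py .555 .0142 .0165 .078
python3 - <<'E'
import cv2,numpy as np; from h import *
s=ctrl.grab_frame("scene"); t=ctrl.grab_frame("top")
a=cv2.resize(s[150:250,285:365],(480,600),interpolation=3); b=cv2.resize(t[165:225,230:310],(320,240),interpolation=3)
cv2.imwrite("pics/d3.png",np.hstack([a,np.vstack([b,np.zeros((360,320,3),np.uint8)])]))
E
```

```text
time_s: 16.33
eef_pos: [0.555, 0.0119, 0.0161]
tcp_rot: [0.68, 0.733, -0.0, 0.001]
force: [1.1, -1.2, -2.5]
gripper_width: 0.19
t 16.33 pos [0.555  0.0119 0.0161] toolYyaw 0.0751 F [ 1.1 -1.2 -2.5] T [-0.3   0.03 -0.09] q6 -0.05 gw 17.5
rotvec [ 0.001  0.002 -0.003] rows 1
[ 2.3  0.2 -0.4] [ 0.001  0.002 -0.003];
```

View pics/d3.png

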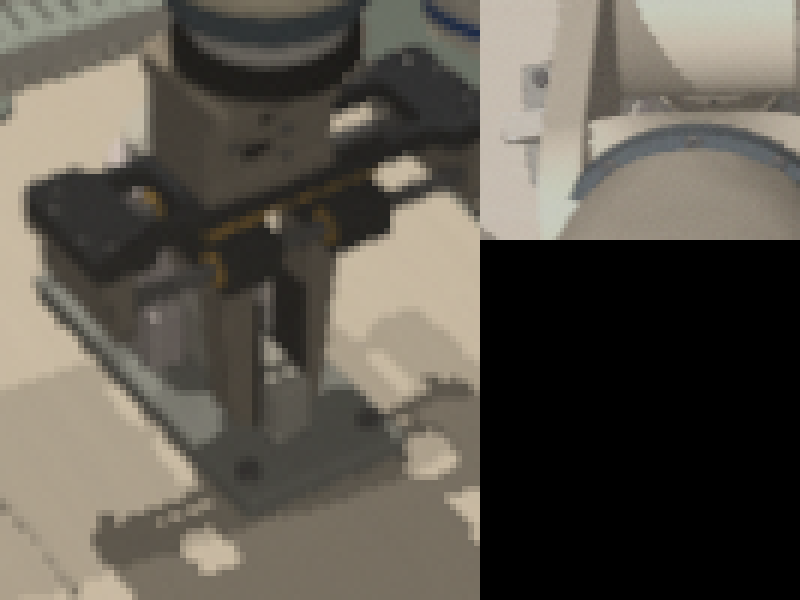

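The gripper hides the sleeve, but the drift, with its tail end at (290,420), is in line with the window on the plate. I'll release and back off, clear of the shank head.

```bash
python3 -m handwheel '0 0 .3 0 0 0 17; 0 0 0 0 0 0 22; 0 0 0 0 0 0 32; 0 0 0 0 0 0 45; 0 0 0 0 0 0 45' | grep -E "force|width|pos"
python3 -m handwheel '0 0 0 0 0 0 45; 0 0 0 0 0 0 45; 0 0 0 0 0 0 45; 0 0 0 0 0 0 45' | grep -E "force|width|pos"
python3 -m handwheel '0 0 -10 0 0 0 45; 0 0 -15 0 0 0 45; -10 0 -30 0 0 0 45; -25 0 -30 0 0 0 45; -30 0 -30 0 0 0 45' | grep -E "force|width|pos"
python3 -m handwheel '-35 -10 -25 0 0 0 45; -38 -10 -10 0 0 0 45; -38 -10 0 0 0 0 45; -38 0 0 0 0 0 45; -20 0 0 0 0 0 45' | grep -E "force|width|pos"
python3 - <<'E'
import cv2,numpy as np; from h import *
s=ctrl.grab_frame("scene"); t=ctrl.grab_frame("top"); cv2.imwrite("pics/fs.png",s); cv2.imwrite("pics/ft.png",t)
O=np.array([.5495,.084,0]);c,sn=np.cos(.078),np.sin(.078)
a=cv2.resize(s[150:250,265:345],(400,500),interpolation=3); b=cv2.resize(t[165:225,225:305],(400,300),interpolation=3)
# expected collar top centre (z .102+lift) marks: home red, +10mm green, drift nose blue
for z,col in((.134,(0,0,255)),(.144,(0,200,0))):
    u=proj("scene",O+[0,0,z])[0]; cv2.circle(a,(int((u[0]-264.5)*5),int((u[1]-149.5)*5)),2,col,-1)
for y in(.03,.073):
    P=O+[-sn*y,c*y,.02]; u=proj("top",P)[0]; cv2.circle(b,(int((u[0]-224.5)*5),int((u[1]-164.5)*5)),2,(255,0,0),-1)
d=cv2.resize(s[140:320,225:465],(400,200),interpolation=cv2.INTER_AREA)
cv2.imwrite("pics/final.png",np.hstack([a,np.vstack([b,d])]))
E
```

```text
eef_pos: [0.5561, 0.0115, 0.0167]
force: [0.8, -0.9, -0.3]
gripper_width: 0.436
eef_pos: [0.5564, 0.0112, 0.0169]
force: [0.7, 1.0, 0.2]
gripper_width: 0.49
eef_pos: [0.5556, -0.0506, 0.1314]
force: [0.8, -0.9, 0.3]
gripper_width: 0.49
eef_pos: [0.5437, -0.2273, 0.1803]
force: [0.5, 0.7, 0.4]
gripper_width: 0.486
```

View pics/final.png

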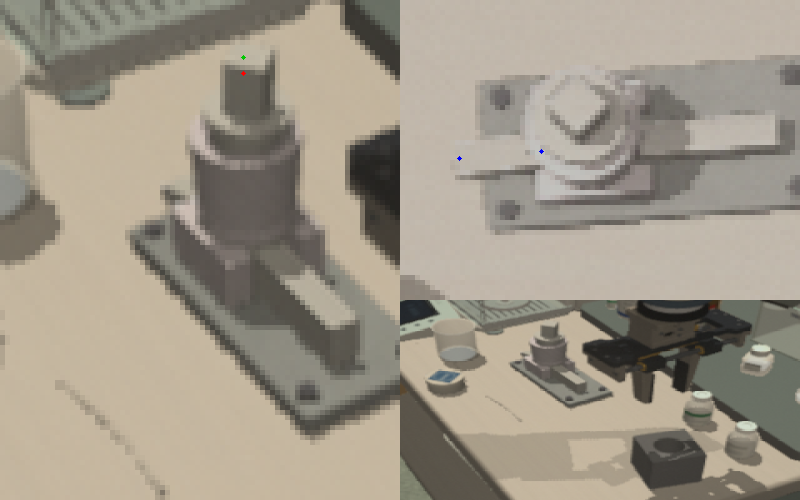

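```bash
python3 -m handwheel '0 0 0 0 0 0 45; 0 0 0 0 0 0 45; 0 0 0 0 0 0 45' | grep -E "time|force"; python3 -c "
from station import ctrl; print(ctrl.job_done())"
```

```text
time_s: 18.37
force: [0.5, 0.6, -0.3]
the job is handed in; nothing more can be done
None
```

I finished the job and handed it in at 18.4 s; the system gives no verdict. The shank went home in the sleeve, I let it go, and the drift then lifted it off the rim and was left under it.

- **Fitting the shank:** I read the slot angle from the first top picture. The tang dropped in with no twist search needed, and a firm stop came at tool height 0.1083 m (predicted 0.1084). The highest wrist force I read was about 24 N upward plus 9 N sideways, at the end of the press.
- **Freeing it:** I pushed the drift through the window with about 9–13 N. The force fell to about 1–2 N once the tang was on the drift's flat top.
- **Last picture:** The collar stands clear of the rim, with the head top near the mark for a 10 mm lift. The drift lies through the window with its thin end near the mark 73 mm past the axis. The beaker, vials and tin look undisturbed, and the open gripper is clear of everything.

The final lift and the nose position are only checked by eye against projected marks, to roughly 2–3 mm. My estimate of the sleeve's position also differed by about 1–2 mm between the camera fit and the arm's pose with the shank seated. During the push the tool rose about 1.4 mm and pitched by about 0.02 rad, which I corrected before letting go. No check failed.

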